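# Snap the pump's bearing cover home

### The job

The black bearing cover of the pump lies loose on its four yellow clips: take the orange-handled seating tool from its stand, press it squarely on the cover until the cover clicks fully home and flat on the housing, without ever pushing with more than 22 N, then put the tool back upright in its stand and let go. Press only with the tool, not with the gripper, and leave everything else on the bench where it is.

Things in the scene. Friction and masses are not known exactly. Their poses are not given: they have to be found in the camera images.
- tool_mid (a point): Seating tool hanging upright in its stand: white collar 50 mm across and 8 mm thick resting on the stand, above it an orange handle 24 mm in diameter and 70 mm long with a black end plate 27 mm across, about 150 g. This point is on its axis, 40 mm above the collar's underside: a good place to grip. Under the collar a round steel foot. z up along the tool; yaw does not matter.
- stand_top (a point): Centre of the top face of the tool stand, a fixed blue block 85 mm square, 40 mm tall, on an aluminium foot raised 0 to 20 mm off the bench. A round hole 39 mm in diameter and 32 mm deep in its top takes the tool's foot; the collar's underside then rests on this face. z up.
- pump_seat (a point): Centre of the top face (40 to 70 mm above the bench, different each time) of the pump's bearing housing, over its round bore, 40 mm in diameter. z up. When the cover is home the underside of its flange lies on this face, and the cover's top is 15 mm above this point (up to 15.5 mm once let go, as a soft seal lifts it against the clips).
- cover_top (a point): Centre of the flat top (red disc 31 mm across) of the black bearing cover, which starts level on the clip noses, not yet snapped in, its top about 25 mm above the housing's top face. It must go straight down about 10 mm, where it stops hard. z up along the cover's axis; yaw does not matter.
- bottle: clear wide-mouth bottle with a white cap, 72 mm across, 150 mm tall; origin under its centre. Bystander: leave alone
- beaker: empty glass beaker, 72 mm across, 90 mm tall; origin under its centre. Bystander: leave alone
- cap: loose white plastic screw-cap ring, 54 mm across, 18 mm tall; origin under its centre. Bystander: leave alone
- stopper: grey plastic flask stopper with a six-sided foot, 32 mm across, 30 mm tall; origin under its centre. Bystander: leave alone
- reagent: small amber glass bottle with a black cap, 48 mm across, 95 mm tall; origin under its centre. Bystander: leave alone
- driver: red-handled screwdriver lying flat, 180 mm long; origin under its middle, its x axis points to the blade. Bystander: leave alone
- tool: The seating tool itself; origin at the centre of its collar's underside, 40 mm below tool_mid; z up along it. Its flat steel pressing foot, 30 mm in diameter, is screw-adjusted and stands out 12 to 26 mm below the collar: how far differs each time and is not measured, so the touch must be felt. It does not give when pressed.
- pump: Bearing housing, fixed, face up: grey block 100 mm square and 40 mm tall on a 116 mm foot plate, on an aluminium pedestal 0 to 30 mm high; origin under its centre; a brass shaft stub sticks out of its +x side. On its top four yellow sprung clips stand round the bore at +x, -x, +y, -y, 14 mm tall; their noses leave 45 mm between them and snap over the cover's flange.
- cover: The loose black cover itself, 31 mm tall: spigot 36 mm in diameter, 16 mm long; tapered flange 46 to 50 mm across, 8 mm thick; boss 32 mm across, 7 mm high. Origin at the centre of the spigot's underside. Pushing it down spreads the clips; the push needed grows to some 8 to 17 N over 6 or 7 mm, then drops as they snap over the flange, and 3 to 4 mm on, over a soft seal, it stops hard.
Things that resemble listed ones, but are neither listed nor needed, are in the scene too. What is shaped like the tool but blue or red is not meant.

How it is judged (in metres and radians):
On the way, in this order (a step that is already met when the one before it is completed fails the run):
1. the seating tool is lifted clear of its stand (z of tool_mid in the frame of stand_top above 0.068 m), for 0.1 s.
2. the cover is snapped home: flat on the housing, under its clips (z of cover_top in the frame of pump_seat below 0.0168 m and horizontal distance between cover_top and pump_seat below 0.004 m and angle between cover_top's own z axis and vertical below 0.06 rad), for 0.2 s.
3. the tool stands in its stand again (horizontal distance between tool_mid and stand_top below 0.01 m and z of tool_mid in the frame of stand_top below 0.044 m and angle between tool_mid's own z axis and vertical below 0.1 rad), for 0.2 s.
At the end, for the whole second after the job is handed in: Cover home: its top at most 16.8 mm above the housing's top face (15 mm is fully seated), within 4 mm of the bore's centre, within 0.06 rad of level. Tool released in its stand: axis within 10 mm of the hole's centre, mid point under 44 mm above the stand's top, within 0.1 rad of upright (all of step 2 and all of step 3); the robot touches nothing.
It fails at once if the tool pushed on the cover with more than 22 N (contact force between tool and cover above 22 N).
It fails at once if the gripper touched the cover (contact force between any of the fingers, the arm and cover above 1 N).
It fails at once if a bystander was moved by more than 30 mm or tipped over (distance of any of bottle, beaker, cap, stopper, reagent, driver from where it was at the start of the episode above 0.03 m or angle between any of bottle, beaker, cap, stopper, reagent's own z axis and vertical above 0.5 rad).
It also fails if it takes over 58 s, if anything falls off the work surface, if the arm or the gripper's body presses on something with over 40 N, if the wrist force passes 120 N, or if a joint passes its speed limit or range.

### The arm

A 6-joint arm with a two-finger parallel gripper is mounted at the origin on the work surface. World frame = base frame: x ahead of the robot, y to its left, z up, the work surface at z = 0. Lengths are in mm, angles in rad, forces in N, time in s.
With the tool pointing down it reaches from about 350 to 850 mm from the base axis. Payload 8.1 kg.
Tool frame: the origin (TCP) lies midway between the tips of the shut fingers; the grasp point (between the pads) lies 19 mm behind it; z points along the fingers, x is the direction in which the jaws open and shut, and the axes are right-handed (so a half turn about z gives the same grasp; the last joint's range is limited). The gripper opens to 85 mm and grips with 20 to 120 N. Pads are 22 mm wide; open, the fingers measure 114 mm over their backs; the gripper's body (76 mm by 85 mm) begins 54 mm behind the grasp point. The pads swing forward as they close: fully open they stand 13 mm farther back than shut.
Start: joints at [1.239, 0.13, 1.488, -0, 1.523, -0.085], TCP at [146.559, 581.83, 231.292] pointing down, gripper open.
Joint ranges: [-2.96, 2.96], [-0.89, 2.26], [0.02, 2.5], [-1.34, 4.48], [0, 2.73], [-2.66, 2.66]. Speed limits (rad/s): [2.39, 2.39, 2.79, 3.14, 3.14, 3.14].

### API

Orientations are given as [roll, pitch, yaw] about the fixed x, y, z axes, in that order (R = Rz(yaw) Ry(pitch) Rx(roll)).
In Python, from cell import manip, telemetry, cams, ticket gives the robot as it stands. The module is installed in compiled form; this text tells all that it offers. Calls block until the motion is done:
- manip.move_pose(position, orientation): joint-space move of the TCP to a pose.
- manip.line_to(position, orientation=None, rate=150): straight line of the TCP; orientation=None keeps the orientation; rate is the mean speed in mm/s.
- manip.move_joints(angles): joint-space move.
- manip.open_gripper() and manip.close(newtons=None): open the fingers fully, or close them until they stop; newtons is the grip in N (None keeps the last).
- manip.dwell(seconds).
- manip.solve_ik(position, orientation): joint angles nearest the present ones, or None.
- telemetry.observe(): the state.
- cams.grab_frame(name): name is "scene" or "top"; returns a dict with "color" (420x560x3 uint8, red, green, blue), "mtx" (3x3 intrinsics, pixels), "view" (4x4, takes a point from world to camera coordinates). Camera axes: x right, y down, z forward; pixel columns grow to the right and rows downward; lengths in mm; the calibration is good to about 2 mm. A picture is of the moment at which its call begins. There is no depth.
A pose or a line that the arm cannot do raises manip.PlanningError and nothing moves.
- ticket.finish_job(): hands the job in, once; it reports no verdict.
The state is a dict: "time": time; "q": joint angles; "qd": joint speeds; "joint_torque": joint torques, N m; "eef_pos": TCP position; "tool_rot": TCP orientation; "ft_force": force on the tool from outside, world axes, zero at the start; "moment": the same for the moment, N m; "width": finger opening in mm.
Only numpy, scipy, OpenCV 4.12 (cv2) and the standard library are available. Lean on these libraries where they do the work, as an engineer would, in place of code of your own. Each camera call takes 0.05 s, during which the arm holds its last target.

## Working session

There is one attempt and no reset: what is moved stays moved. The work goes in short steps, each a Python script; the robot and the scene stay as the last script left them, time stands still between calls to the robot, and variables do not carry over. Pictures are saved under pics/ and viewed, and the job is handed in when it is done.

```bash
mkdir -p pics; python3 - <<'E'
from cell import manip, telemetry, cams, ticket
import cv2,numpy as np
for n in("scene","top"):
    f=cams.grab_frame(n); cv2.imwrite(f"pics/{n}0.png",f["color"][:,:,::-1]); print(n,f["mtx"].round(1).tolist(),f["view"].round(4).tolist())
s=telemetry.observe(); print(s)
E
```

```text
scene [[532.5, 0.0, 292.6], [0.0, 532.5, 216.4], [0.0, 0.0, 1.0]] [[0.5206, 0.8538, -0.0072, -252.8802], [0.6904, -0.4259, -0.5848, -309.0774], [-0.5024, 0.2995, -0.8111, 1621.7244], [0.0, 0.0, 0.0, 1.0]]
top [[532.0, 0.0, 275.3], [0.0, 532.0, 205.4], [0.0, 0.0, 1.0]] [[0.003, -1.0, 0.006, 3.0578], [-0.9856, -0.0039, -0.1692, 539.2386], [0.1692, -0.0054, -0.9856, 1313.2481], [0.0, 0.0, 0.0, 1.0]]
{'time': 0.1, 'q': array([ 1.23860585e+00,  1.31109097e-01,  1.48916716e+00,  2.62511606e-05,
        1.52299616e+00, -8.54026262e-02]), 'qd': array([ 0.00086208, -0.00360317, -0.0032765 ,  0.00175991,  0.0009393 ,
       -0.00107939]), 'joint_torque': array([ 1.82257805e-03, -5.70946276e+01, -5.01942372e+01, -8.28036264e-05,
        7.99586065e-03,  8.50762490e-05]), 'eef_pos': array([146.38382223, 581.3620705 , 230.33708499]), 'tool_rot': array([-3.14142325e+00,  1.67140365e-03,  1.32400734e+00]), 'ft_force': array([-0.23774919,  0.63097879, -0.7077246 ]), 'moment': array([ 0.01644754,  0.00149134, -0.01694028]), 'width': 85.59476827649372}
```

View pics/scene0.png

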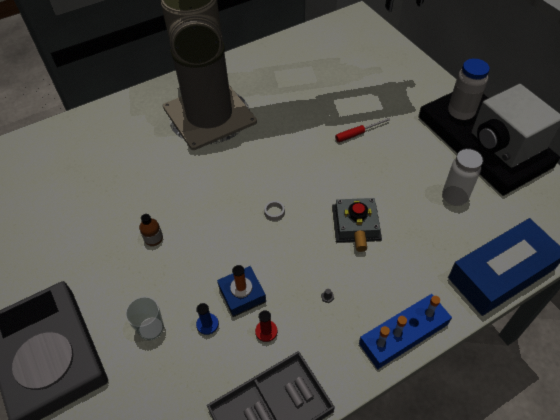

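View pics/top0.png

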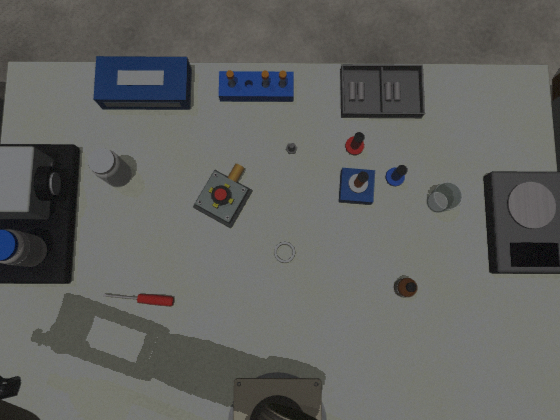

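The scene view shows the pump at about (358,215), the tool in its stand at (241,285), and blue and red decoys beside it. The top view has the pump at (222,195) and the stand at (357,186). I'll zoom in on both.

```bash
python3 - <<'E'
import cv2,numpy as np
s=cv2.imread("pics/scene0.png");t=cv2.imread("pics/top0.png")
def c(im,u,v,w=35,h=35):
    r=im[v-h:v+h,u-w:u+w]; r=cv2.convertScaleAbs(r,alpha=1.8)
    return cv2.resize(r,(400,300*400//300 if 0 else 400),interpolation=cv2.INTER_CUBIC)
o=np.hstack([c(s,358,215),c(s,241,285)]);p=np.hstack([c(t,222,195),c(t,357,186)])
cv2.imwrite("pics/z1.png",o);cv2.imwrite("pics/z2.png",p)
E
```

```text
(no output)
```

View pics/z1.png

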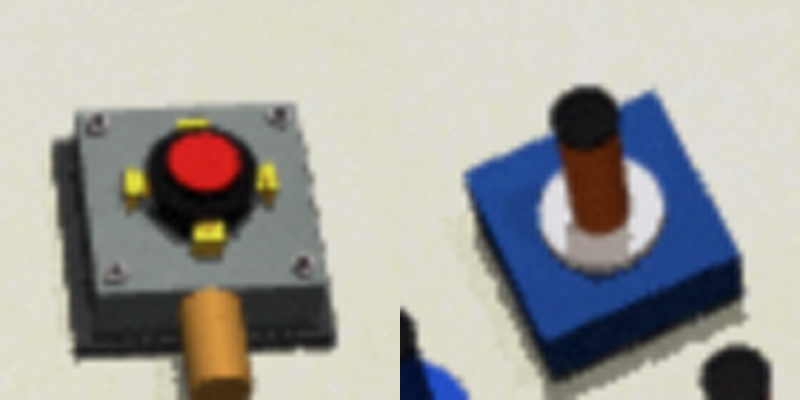

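View pics/z2.png

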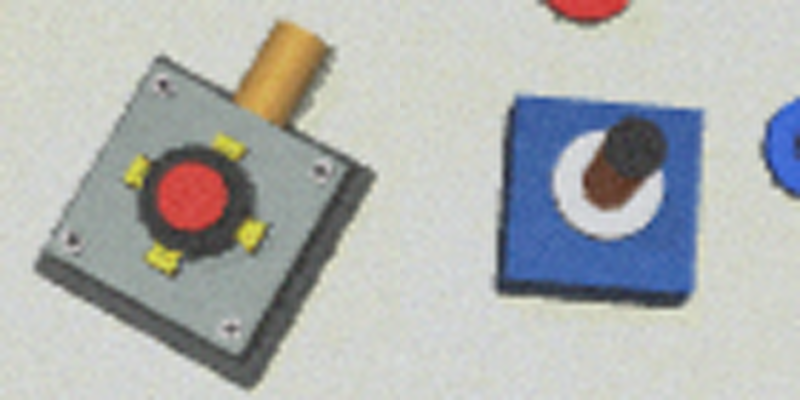

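```bash
cat > loc.py <<'E'
import cv2,numpy as np
from cell import cams
from scipy.optimize import least_squares
K={}
def grab(n):
    f=cams.grab_frame(n); return f
def proj(f,P):
    P=np.atleast_2d(P); c=P@f["view"][:3,:3].T+f["view"][:3,3]; q=c@f["mtx"].T; return q[:,:2]/q[:,2:]
def tri(fs,uvs):
    Ps=[f["mtx"]@f["view"][:3] for f in fs]
    X=cv2.triangulatePoints(Ps[0],Ps[1],np.array(uvs[0],float).reshape(2,1),np.array(uvs[1],float).reshape(2,1)); X=(X[:3]/X[3]).ravel()
    return X,[np.linalg.norm(proj(f,X)[0]-u) for f,u in zip(fs,uvs)]
def blob(mask,seed):
    n,l,st,c=cv2.connectedComponentsWithStats(mask.astype(np.uint8))
    k=min(range(1,n),key=lambda i:np.hypot(*(c[i]-seed))+(1e3 if st[i,4]<12 else 0)); return c[k],st[k,4],l==k
E
python3 - <<'E'
from loc import *
S,T=grab("scene"),grab("top"); fs=[S,T]
def z(o,pts): return np.array(pts)/5.7143-0.4+np.array(o)
pc=[z((323,180),[(75,110),(297,103),(330,285),(97,292)]),z((187,160),[(160,58),(351,166),(243,356),(45,250)])]
sc=[z((206,250),[(252,90),(68,175),(145,342),(342,255)]),z((322,151),[(115,96),(304,110),(292,294),(100,282)])]
def sq(cs,side):
    best=None
    for z0 in (50,):
      for y0 in np.linspace(0,1.5,6):
        def r(p):
            a=p[3]+np.pi/4+np.arange(4)*np.pi/2; P=np.c_[p[0]+side*.70711*np.cos(a),p[1]+side*.70711*np.sin(a),np.full(4,p[2])]
            out=[]
            for f,c in zip(fs,cs):
                q=proj(f,P); D=np.linalg.norm(q[:,None]-c[None],axis=2)
                out.append((q-c[D.argmin(1)]).ravel())
            return np.concatenate(out)
        x0,_=tri(fs,[c.mean(0) for c in cs])
        s=least_squares(r,[*x0,y0])
        if best is None or s.cost<best.cost:best=s;
    return best.x.round(3),best.cost, best.fun.round(1)
print("pump",sq(pc,100)); print("stand",sq(sc,85))
def hsv(f): return cv2.cvtColor(f["color"],cv2.COLOR_RGB2HSV)
red=[]; 
for f,s in zip(fs,[(358,209),(221,194)]):
    c=f["color"].astype(int); m=(c[...,0]>90)&(c[...,1]<60)&(c[...,2]<60)
    b=blob(m,s); red.append(b[0]); print("red",b[:2])
print(tri(fs,red))
bl=[]
for f,s in zip(fs,[(239,271),(361,177)]):
    c=f["color"].astype(int); m=(c.max(2)<58)&(c.max(2)-c.min(2)<15)
    b=blob(m,s); bl.append(b[0]); print("blk",b[:2])
print(tri(fs,bl))
E
```

```text
pump (array([ 5.64454e+02,  1.43591e+02,  4.43910e+01, -5.04000e-01]), np.float64(0.8769075727593634), array([-0.7, -0.1, -0.3, -0.2, -0.1,  0.1, -0.3,  0.3, -0.4,  0. ,  0.1,
       -0.3, -0.7, -0. , -0.2, -0.4]))
stand (array([ 5.94384e+02, -2.05267e+02,  4.50800e+01, -7.80000e-02]), np.float64(0.8725900837389611), array([-0. , -0. ,  0.4,  0.1, -0.8, -0.3,  0.1,  0.2, -0.2, -0. ,  0.4,
       -0.4, -0.1,  0.2, -0.5,  0.1]))
red (array([358.1686747 , 207.84337349]), np.int32(83))
red (array([220.06730769, 194.04807692]), np.int32(104))
(array([563.84414641, 144.32368032,  68.56349286]), [np.float64(0.005095842814837423), np.float64(0.0050598242368192796)])
blk (array([237.92307692, 270.23076923]), np.int32(104))
blk (array([362.53409091, 176.61363636]), np.int32(88))
(array([ 597.15710641, -205.99738205,  126.46266319]), [np.float64(0.018365306915973552), np.float64(0.01644801676199295)])
```

Both methods agree: pump seat at about (564.2, 144, 44), and stand top at about (595.5, -205.5, 45). The jaws go at 45° to pass between the decoys.

```bash
python3 - <<'E'
from cell import manip, telemetry, cams
import numpy as np,cv2
O=[np.pi,0,np.pi/4]
o=telemetry.observe
manip.move_pose([595.5,-205.5,240],O); print(o()["time"])
manip.line_to([595.5,-205.5,150],rate=150); s=o();print(s["time"],s["eef_pos"],s["tool_rot"],s["ft_force"])
for n in("scene","top"):
    f=cams.grab_frame(n); cv2.imwrite(f"pics/{n}1.png",f["color"][:,:,::-1])
s=cv2.imread("pics/scene1.png");t=cv2.imread("pics/top1.png")
c=lambda im,u,v:cv2.resize(cv2.convertScaleAbs(im[v-45:v+45,u-45:u+45],alpha=1.8),(400,400),interpolation=cv2.INTER_CUBIC)
cv2.imwrite("pics/z3.png",np.hstack([c(s,241,270),c(t,357,180)]))
E
```

```text
3.375
4.125 [ 596.05022744 -205.61371154  151.00860486] [ 3.14042445e+00 -4.34741544e-04  7.85626675e-01] [-0.26958087 -0.70649207  0.60835385]
```

View pics/z3.png

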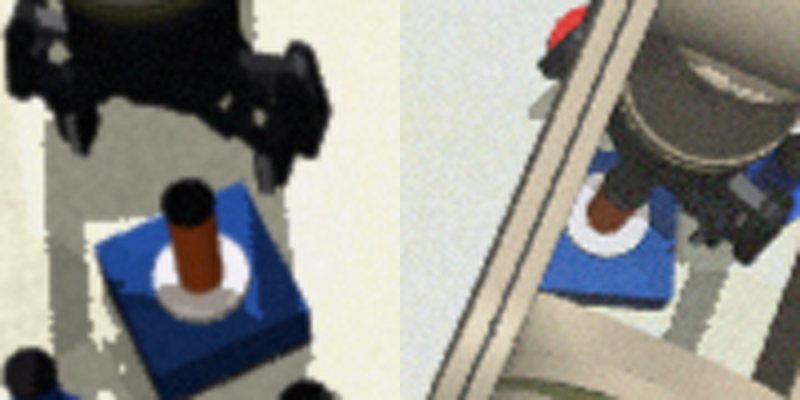

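The jaws straddle the tool: the tips sit at about (80,150) and (270,185) in the crop, with the end plate at (188,200) between them. I'll descend and grip.

```bash
python3 - <<'E'
from cell import manip, telemetry, cams
import numpy as np,cv2
o=telemetry.observe
def p(l): s=o();print(l,round(s["time"],2),s["eef_pos"].round(2),s["tool_rot"].round(4),s["ft_force"].round(2),s["moment"].round(3),round(s["width"],1))
manip.line_to([595.5,-205.5,66],rate=90);p("down")
manip.close(60);p("closed")
manip.dwell(.2);p("dw")
s=o();z=s["eef_pos"]
manip.line_to([595.5,-205.5,76],rate=40);p("up10")
manip.line_to([595.5,-205.5,150],rate=120);p("up")
f=cams.grab_frame("scene"); cv2.imwrite("pics/scene2.png",f["color"][:,:,::-1])
s=f["color"][:,:,::-1]
cv2.imwrite("pics/z4.png",cv2.resize(cv2.convertScaleAbs(s[200:340,170:310],alpha=1.8),(560,560),interpolation=cv2.INTER_CUBIC))
E
```

```text
down 5.31 [ 596.12 -205.78   66.89] [ 3.1403e+00 -5.0000e-04  7.8540e-01] [0.65 0.1  0.16] [-0.056  0.001 -0.028] 85.3
closed 5.9 [ 595.77 -205.58   66.39] [ 3.141e+00 -3.000e-04  7.854e-01] [-0.36  0.25  2.62] [ 0.031 -0.016 -0.06 ] 22.3
dw 6.1 [ 595.76 -205.63   66.4 ] [ 3.141e+00 -3.000e-04  7.853e-01] [-0.51 -0.27  3.8 ] [ 0.061  0.025 -0.052] 22.6
up10 6.5 [ 595.59 -205.53   76.19] [ 3.1413e+00 -1.0000e-04  7.8530e-01] [-0.23 -0.4  -1.5 ] [-0.009  0.033 -0.003] 22.7
up 7.27 [ 595.03 -205.3   149.13] [-3.1405e+00  4.0000e-04  7.8540e-01] [ 0.71 -0.   -1.82] [ 0.034 -0.004  0.045] 22.7
```

View pics/z4.png

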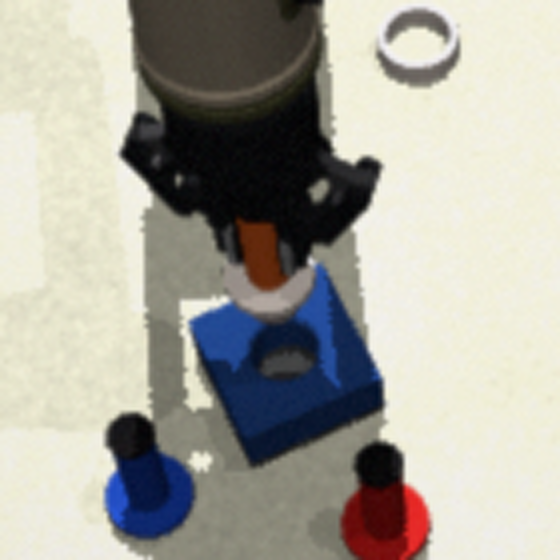

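The tool is in hand and upright; the empty hole shows at crop (284,345). Next I move over the cover and check alignment.

```bash
python3 - <<'E'
from cell import manip, telemetry, cams
import numpy as np,cv2
o=telemetry.observe
def p(l): s=o();print(l,round(s["time"],2),s["eef_pos"].round(2),s["tool_rot"].round(4),s["ft_force"].round(2),s["moment"].round(3),round(s["width"],1))
manip.line_to([595.5,-205.5,170],rate=150)
manip.move_pose([564.2,144,170],[np.pi,0,np.pi/4]);p("over")
manip.line_to([564.2,144,130],rate=100);p("hover")
Z=[]
for n,(u,v) in (("scene",(358,195)),("top",(222,195))):
    f=cams.grab_frame(n); s=f["color"][:,:,::-1]; cv2.imwrite(f"pics/{n}3.png",s)
    Z.append(cv2.resize(cv2.convertScaleAbs(s[v-45:v+45,u-45:u+45],alpha=1.8),(400,400),interpolation=cv2.INTER_CUBIC))
cv2.imwrite("pics/z5.png",np.hstack(Z))
t=o()["time"]; manip.line_to([564.2,144,129.5],rate=5); print(o()["time"]-t); t=o()["time"]; manip.line_to([564.2,144,129],rate=50); print(o()["time"]-t);p("")
E
```

```text
over 8.92 [564.56 142.95 169.88] [3.1412e+00 3.0000e-04 7.8450e-01] [ 0.61  0.29 -1.58] [0.007 0.022 0.002] 23.1
hover 9.47 [564.12 143.6  129.74] [-3.1412e+00  6.0000e-04  7.8480e-01] [ 0.57 -0.42 -1.46] [0.027 0.041 0.016] 22.7
0.25
0.25
 10.07 [564.17 144.04 129.02] [-3.1416 -0.      0.7855] [ 0.01 -0.3  -1.8 ] [ 0.    -0.037  0.009] 22.4
```

View pics/z5.png

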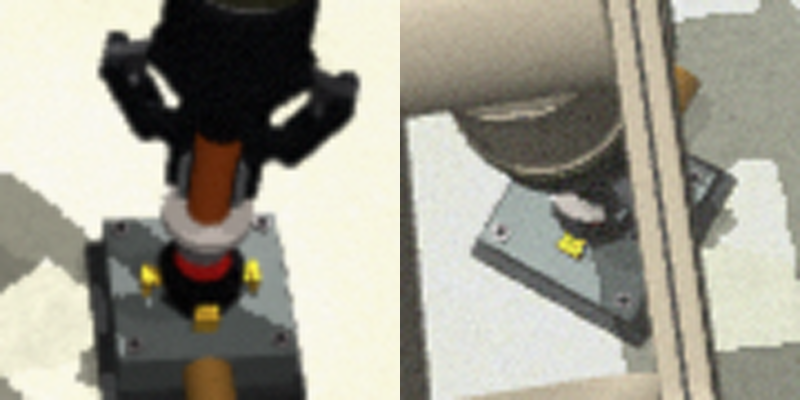

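```bash
python3 - <<'E'
from loc import *
S=grab("scene")
a=np.linspace(0,2*np.pi,200)
for z in (130-21.4,130-13.4):
    for r in (25,):
        q=proj(S,np.c_[564.2+r*np.cos(a),144+r*np.sin(a),np.full(200,z)]); q=(q-[313,150]+.4)*4.444
        print(z,q.min(0).round(),q.max(0).round(),q.mean(0).round())
q=proj(S,np.c_[[564.2+15,144+0,68.6]]);
q=proj(S,np.c_[564.2+15.5*np.cos(a),144+15.5*np.sin(a),np.full(200,68.6)]); q=(q-[313,150]+.4)*4.444
print("red",q.min(0).round(),q.max(0).round())
E
```

```text
108.6 [163. 180.] [255. 252.] [209. 216.]
116.6 [164. 171.] [257. 243.] [211. 207.]Traceback (most recent call last):
  File "<stdin>", line 8, in <module>
  File "loc.py", line 8, in proj
    P=np.atleast_2d(P); c=P@f["view"][:3,:3].T+f["view"][:3,3]; q=c@f["mtx"].T; return q[:,:2]/q[:,2:]
                          ~^~~~~~~~~~~~~~~~~~~
ValueError: matmul: Input operand 1 has a mismatch in its core dimension 0, with gufunc signature (n?,k),(k,m?)->(n?,m?) (size 3 is different from 1)
```

```bash
python3 - <<'E'
from cell import manip, telemetry, cams
import numpy as np,json
o=telemetry.observe
manip.dwell(.2); b=np.mean([o()["ft_force"][2] for _ in range(5)]); print([round(o()["ft_force"][2],2) for _ in range(3)])
z=129.;c=0;zc=None
while z>97:
    z-=1.0 if zc is None else .5
    manip.line_to([564.2,144,z],rate=8)
    s=o(); F=s["ft_force"][2]-b
    print(round(s["time"],2),z,s["eef_pos"].round(2),round(F,2),s["moment"].round(2))
    if zc is None:
        if F>2.0:
            manip.dwell(.05); F2=o()["ft_force"][2]-b; print(" re",F2)
            if F2>1.7: zc=z
    elif zc-z>=3 or F>14: break
json.dump(dict(b=b,zc=zc,z=z),open("st.json","w"));print(b,zc,z)
E
```

```text
[np.float64(-1.19), np.float64(-1.19), np.float64(-1.19)]
10.59 128.0 [564.09 143.96 127.84] -0.08 [-0.01 -0.03  0.03]
10.87 127.0 [564.15 143.99 126.91] -0.14 [-0.05 -0.02 -0.07]
11.14 126.0 [564.13 144.   125.9 ] -0.14 [0.02 0.01 0.05]
11.42 125.0 [564.15 143.98 124.92] -0.11 [-0.04  0.01 -0.01]
11.69 124.0 [564.13 143.99 123.9 ] -0.13 [-0.03  0.01 -0.02]
11.97 123.0 [564.14 143.99 122.9 ] -0.86 [-0.    0.01  0.03]
12.24 122.0 [564.12 144.   121.89] 0.23 [ 0.02  0.03 -0.02]
12.52 121.0 [564.11 143.96 120.87] 0.45 [-0.01 -0.01 -0.  ]
12.79 120.0 [564.13 143.97 119.89] -0.11 [-0.04 -0.03  0.04]
13.07 119.0 [564.13 143.98 118.89] -0.88 [0.01 0.05 0.01]
13.34 118.0 [564.14 144.   117.92] -1.4 [0.03 0.04 0.02]
13.62 117.0 [564.14 143.98 116.89] -0.76 [-0.04 -0.01  0.02]
13.89 116.0 [564.13 143.99 115.89] -0.71 [ 0.02 -0.   -0.03]
14.17 115.0 [564.17 143.99 114.93] -0.04 [-0.03  0.03  0.02]
14.44 114.0 [564.1  143.98 113.86] -0.5 [0.04 0.02 0.01]
14.72 113.0 [564.16 143.98 112.95] -0.4 [-0.    0.03  0.03]
14.99 112.0 [564.32 144.01 112.28] 2.31 [-0.07  0.23 -0.  ]
 re 2.4855990748818804
15.29 111.5 [564.42 144.01 111.86] 5.22 [-0.13  0.3   0.02]
15.54 111.0 [564.52 144.04 111.37] 5.83 [-0.06  0.27 -0.04]
15.79 110.5 [564.57 144.08 110.9 ] 6.4 [-0.11  0.22 -0.04]
16.04 110.0 [564.59 144.09 110.48] 6.26 [-0.07  0.18  0.01]
16.29 109.5 [564.67 144.07 110.12] 6.69 [-0.11  0.22  0.02]
16.54 109.0 [564.68 144.11 109.71] 7.74 [-0.14  0.33  0.03]
-1.1854050380007841 112.0 109.0
```

Contact came at about TCP z 112.5, and the arm is soft (about 10 N/mm), so small steps are safe. I'll keep going.

```bash
python3 - <<'E'
from cell import manip, telemetry, cams
import numpy as np,json
o=telemetry.observe
st=json.load(open("st.json"));b=st["b"];z=st["z"];pk=0;snap=False
while z>99:
    z-=.25 if (snap or pk>13) else .4
    manip.line_to([564.2,144,z],rate=8)
    s=o(); F=s["ft_force"][2]-b; e=s["eef_pos"][2]
    print(round(s["time"],2),round(z,2),s["eef_pos"].round(2),s["tool_rot"].round(3),round(F,2),s["moment"].round(2))
    pk=max(pk,F)
    if F<pk-4 and e<107.5 and not snap: snap=True; print("snap")
    if snap and F>14: print("home"); break
    if F>18.5: print("HIGH"); break
st["z"]=z; json.dump(st,open("st.json","w"))
E
```

```text
16.79 108.6 [564.71 144.1  109.4 ] [ 3.141e+00 -1.000e-03  7.850e-01] 8.62 [-0.11  0.3   0.02]
17.04 108.2 [564.78 144.13 109.11] [ 3.141e+00 -1.000e-03  7.850e-01] 10.25 [-0.13  0.41  0.05]
17.29 107.8 [564.83 144.11 108.77] [ 3.141e+00 -1.000e-03  7.850e-01] 9.48 [-0.13  0.38  0.01]
17.54 107.4 [564.85 144.1  108.44] [ 3.141e+00 -1.000e-03  7.850e-01] 10.3 [-0.17  0.43 -0.  ]
17.79 107.0 [564.84 144.11 108.05] [ 3.141e+00 -1.000e-03  7.850e-01] 10.15 [-0.11  0.44  0.03]
18.04 106.6 [564.89 144.11 107.75] [ 3.141e+00 -1.000e-03  7.850e-01] 10.54 [-0.15  0.5  -0.  ]
18.29 106.2 [564.87 144.13 107.29] [ 3.141e+00 -1.000e-03  7.850e-01] 9.98 [-0.08  0.49  0.01]
18.54 105.8 [564.92 144.09 106.88] [ 3.141e+00 -1.000e-03  7.850e-01] 10.88 [-0.15  0.44 -0.06]
18.79 105.4 [564.85 144.14 106.33] [ 3.141e+00 -1.000e-03  7.850e-01] 8.8 [-0.08  0.28 -0.  ]
19.04 105.0 [563.7  143.98 104.21] [-3.141e+00  1.000e-03  7.850e-01] -0.76 [-0.01  0.02 -0.01]
snap
19.29 104.75 [563.88 143.97 104.21] [-3.141e+00  1.000e-03  7.850e-01] -0.06 [-0.02 -0.02  0.01]
19.54 104.5 [564.16 143.99 104.4 ] [-3.142  
[... 719 characters left out ...]
 [564.29 144.02 102.38] [ 3.141 -0.     0.785] 2.49 [-0.    0.16  0.01]
22.04 102.0 [564.38 143.99 102.37] [ 3.141 -0.     0.785] 5.63 [-0.14  0.37 -0.04]
22.29 101.75 [564.38 143.98 102.34] [ 3.141 -0.     0.785] 7.65 [-0.23  0.58 -0.04]
22.54 101.5 [564.4  143.99 102.31] [ 3.141 -0.     0.785] 9.09 [-0.26  0.71 -0.03]
22.79 101.25 [564.49 143.97 102.32] [ 3.141 -0.     0.785] 11.44 [-0.25  0.92 -0.02]
23.04 101.0 [564.52 143.98 102.29] [ 3.141e+00 -1.000e-03  7.850e-01] 12.47 [-0.31  1.05 -0.02]
23.29 100.75 [564.58 143.96 102.28] [ 3.141e+00 -1.000e-03  7.850e-01] 13.91 [-0.39  1.22  0.02]
23.54 100.5 [564.62 143.97 102.28] [ 3.141e+00 -1.000e-03  7.850e-01] 15.33 [-0.39  1.37  0.05]
home
```

It snapped at about 11 N and then stopped hard after 10.2 mm of travel. I'll lift off, go back over the stand and check the cover with the arm out of the way.

```bash
python3 - <<'E'
from cell import manip, telemetry, cams
from loc import *
o=telemetry.observe
def p(l): s=o();print(l,round(s["time"],2),s["eef_pos"].round(2),s["tool_rot"].round(4),s["ft_force"].round(2),round(s["width"],1))
manip.line_to([564.2,144,106],rate=25);p("lift")
manip.line_to([564.2,144,170],rate=120)
manip.move_pose([595.5,-205.5,150],[np.pi,0,np.pi/4]);p("stand")
manip.dwell(.2);p("")
fs=[grab("scene"),grab("top")];red=[];Z=[]
for f,s,(u,v),n in zip(fs,[(358,209),(221,194)],[(241,265),(222,195)],"st"):
    c=f["color"].astype(int); m=(c[...,0]>90)&(c[...,1]<60)&(c[...,2]<60)
    b=blob(m,s); red.append(b[0]); print("red",b[:2])
    im=f["color"][:,:,::-1]; cv2.imwrite(f"pics/{n}5.png",im)
    Z.append(cv2.resize(cv2.convertScaleAbs(im[v-45:v+45,u-45:u+45],alpha=1.8),(400,400),interpolation=cv2.INTER_CUBIC))
print(tri(fs,red)); cv2.imwrite("pics/z6.png",np.hstack(Z))
im=fs[0]["color"][:,:,::-1]; cv2.imwrite("pics/z7.png",cv2.resize(cv2.convertScaleAbs(im[180:250,323:393],alpha=1.8),(500,500),interpolation=cv2.INTER_CUBIC))
a=np.linspace(0,2*np.pi,200)
for z in (129-.4,129+7.6):
    q=proj(fs[0],np.c_[595.5+25*np.cos(a),-205.5+25*np.sin(a),np.full(200,z)]); q=(q-[196,220]+.4)*4.444; print("collar pred",q.min(0).round(),q.max(0).round())
q=proj(fs[0],np.c_[594.4+19.5*np.cos(a),-205.3+19.5*np.sin(a),np.full(200,45.)]); q=(q-[196,220]+.4)*4.444; print("hole pred",q.min(0).round(),q.max(0).round())
E
```

```text
lift 23.91 [564.09 143.99 105.65] [-3.1414e+00  2.0000e-04  7.8540e-01] [ 0.11 -0.31 -0.94] 23.2
stand 25.92 [ 595.72 -204.2   149.87] [-3.141e+00 -4.000e-04  7.864e-01] [ 0.5  -0.63 -1.86] 22.8
 26.12 [ 595.91 -204.19  150.17] [ 3.1415e+00 -2.0000e-04  7.8720e-01] [-0.05  0.18 -1.82] 22.7
red (array([357.42696629, 210.08988764]), np.int32(89))
red (array([220.82857143, 194.88571429]), np.int32(105))
(array([563.4732127 , 143.30051389,  59.44299453]), [np.float64(0.02158054895853017), np.float64(0.02140410432078996)])
collar pred [136. 176.] [238. 265.]
collar pred [134. 167.] [237. 257.]
hole pred [163. 266.] [239. 333.]
```

View pics/z6.png

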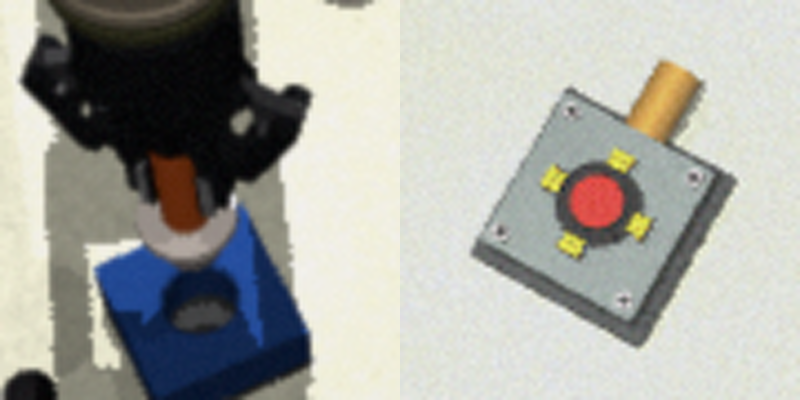

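View pics/z7.png

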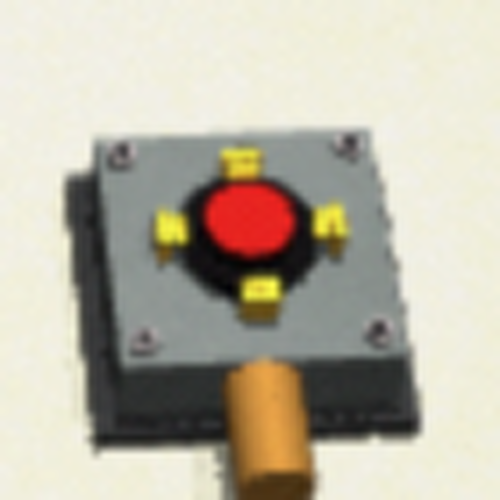

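The cover dropped 9.1 mm (68.6 → 59.4, about 15.4 above the seat). It sits level with the clips over its flange, red disc at crop (250,217). The tool hasn't slipped in the grip, and the hole is at crop (202,300) as predicted. Next I insert the tool, watching for contact.

```bash
python3 - <<'E'
from cell import manip, telemetry, cams
from loc import *
o=telemetry.observe
def p(l): s=o();print(l,round(s["time"],2),s["eef_pos"].round(2),s["tool_rot"].round(4),s["ft_force"].round(2),s["moment"].round(2),round(s["width"],1)); return s
x,y=595.6,-205.5
manip.line_to([x,y,95],rate=90);p("")
for z in (91,87,83,79,75,71,69,68,67.4,66.8,66.3):
    manip.line_to([x,y,z],rate=20); s=p(z)
    if s["ft_force"][2]>3 or np.hypot(*s["ft_force"][:2])>5: print("contact");break
E
```

```text
26.98 [ 595.79 -205.62   95.18] [ 3.1414e+00 -1.0000e-04  7.8530e-01] [ 0.35  0.75 -1.15] [0.07 0.03 0.01] 22.4
91 27.32 [ 595.65 -205.53   91.16] [ 3.1414e+00 -1.0000e-04  7.8540e-01] [ 0.37 -0.27 -0.59] [-0.09 -0.03  0.04] 22.6
87 27.68 [ 595.37 -205.43   86.67] [-3.1411e+00  2.0000e-04  7.8540e-01] [ 0.3  -0.68 -1.26] [-0.02 -0.05  0.01] 22.9
83 28.02 [ 595.41 -205.42   82.69] [-3.1411e+00  2.0000e-04  7.8540e-01] [-0.45  0.36 -1.24] [0.   0.03 0.  ] 22.8
79 28.38 [ 595.39 -205.4    78.68] [-3.1411e+00  2.0000e-04  7.8540e-01] [-0.6   0.02 -1.01] [ 0.01 -0.02  0.01] 22.5
75 28.73 [ 595.4 -205.4   74.7] [-3.1411e+00  2.0000e-04  7.8540e-01] [-0.15 -0.76 -1.34] [ 0.02 -0.02  0.01] 22.6
71 29.07 [ 595.38 -205.44   70.7 ] [-3.1411e+00  2.0000e-04  7.8530e-01] [ 0.42  0.54 -1.1 ] [ 0.01 -0.01 -0.03] 22.6
69 29.32 [ 595.48 -205.47   68.83] [-3.1413e+00  1.0000e-04  7.8540e-01] [ 0.17 -0.25 -1.55] [0.04 0.04 0.02] 22.7
68 29.57 [ 595.55 -205.48   67.93] [-3.1415e+00  1.0000e-04  7.8540e-01] [ 0.12  0.66 -0.81] [ 0.04  0.02 -0.01] 22.9
67.4 29.82 [ 595.58 -205.46   67.36] [-3.1415  0.      0.7854] [-0.07  0.86 -1.8 ] [-0.05 -0.03 -0.01] 22.6
66.8 30.07 [ 595.54 -205.47   66.73] [-3.1415e+00  1.0000e-04  7.8540e-01] [ 0.09 -0.05 -1.83] [0.04 0.04 0.01] 22.9
66.3 30.32 [ 595.69 -205.56   66.43] [ 3.1414e+00 -1.0000e-04  7.8540e-01] [ 0.15 -0.33 -0.58] [-0.03  0.01  0.02] 22.8
```

```bash
python3 - <<'E'
from cell import manip, telemetry, cams
from loc import *
o=telemetry.observe
def p(l): s=o();print(l,round(s["time"],2),s["eef_pos"].round(2),s["ft_force"].round(2),round(s["width"],1)); return s
x,y=595.6,-205.5
manip.line_to([x,y,66.0],rate=20);p("touch")
manip.open_gripper();manip.dwell(.2);p("open")
manip.line_to([x,y,90],rate=60);manip.line_to([x,y,240],rate=150)
manip.move_pose([400,-50,300],[np.pi,0,np.pi/4]);p("away")
manip.dwell(.3)
fs=[grab("scene"),grab("top")];red=[];bl=[];Z=[]
for f,s,s2,(u,v) in zip(fs,[(358,209),(221,194)],[(239,271),(361,177)],[(241,285),(357,186)]):
    c=f["color"].astype(int); m=(c[...,0]>90)&(c[...,1]<60)&(c[...,2]<60)
    b=blob(m,s); red.append(b[0]); print("red",b[:2])
    m=(c.max(2)<58)&(c.max(2)-c.min(2)<15)
    b=blob(m,s2); bl.append(b[0]); print("blk",b[:2])
    im=f["color"][:,:,::-1]
    Z.append(cv2.resize(cv2.convertScaleAbs(im[v-35:v+35,u-35:u+35],alpha=1.8),(400,400),interpolation=cv2.INTER_CUBIC))
print(tri(fs,red),tri(fs,bl)); cv2.imwrite("pics/z8.png",np.hstack(Z)); cv2.imwrite("pics/s9.png",fs[0]["color"][:,:,::-1])
E
```

```text
touch 30.57 [ 595.7  -205.57   66.39] [-1.73  1.15  3.09] 22.5
open 31.41 [ 595.61 -205.51   66.  ] [-0.17 -0.03 -0.27] 85.5
away 34.12 [400.4  -50.33 299.71] [ 0.63  1.08 -0.51] 85.6
red (array([357.47674419, 210.05813953]), np.int32(86))
blk (array([237.28037383, 269.92523364]), np.int32(107))
red (array([220.91262136, 194.93203883]), np.int32(103))
blk (array([362.96703297, 176.96703297]), np.int32(91))
(array([563.43461366, 143.24262079,  59.5273222 ]), [np.float64(0.09693750566945014), np.float64(0.09619206043901722)]) (array([ 596.1247813 , -206.93504093,  127.11482431]), [np.float64(0.007263153175782592), np.float64(0.006507221935572877)])
```

View pics/z8.png

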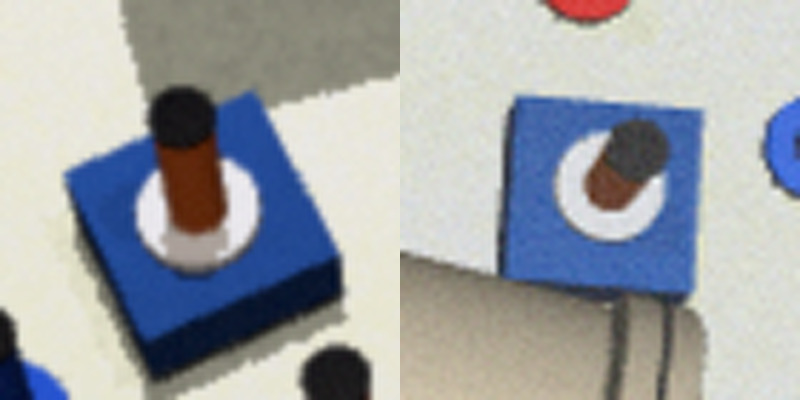

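View pics/s9.png

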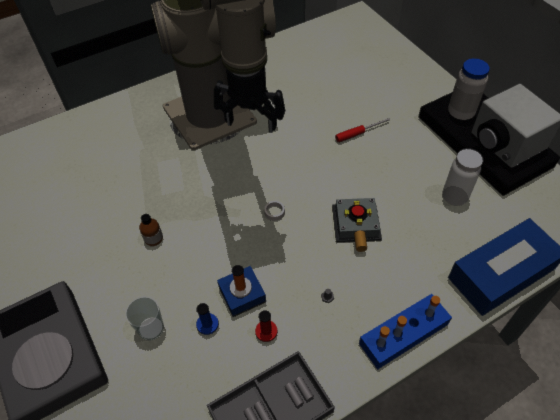

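The tool stands upright in its stand: end plate at (237,270), within about 1.5 mm of where it started, with the collar flat on the block. The cover is home at (357,210), the bystanders haven't moved, and the gripper is clear.

```bash
python3 - <<'E'
from cell import ticket
print(ticket.finish_job())
E
```

```text
the job is handed in; nothing more can be done
None
```

I pressed the cover home with the seating tool, put the tool back upright in its stand and let go. I handed the job in shortly after 34 s; no verdict is reported.

- **Pressing:** The cover snapped in at about 11 N, then stopped hard after about 10.2 mm of travel. I pressed on to about 15 N; that was the highest wrist-force reading, taken once after each small step.
- **Cover:** The cameras put its top 9 mm lower than at the start, about 15.5 mm above the housing face, but only to 1–2 mm. That alone would not rule out the 16.8 mm limit, but the hard stop and the clips lying over the flange also show it is home.
- **Tool:** Its collar rests flat on the stand. Its end plate is within about 1.5 mm of where it started.
- **Bench:** By eye, the other objects look unmoved in the scene picture. The gripper is open and clear of everything.

No check failed. The only disagreements were 1–3 mm differences between camera measurements of the same points.

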